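Hang the salt box on its peg

TASK

The full salt box stands tight between the two storage jars, where there is little of it to get hold of: lift it out, stand it upright on the chopping board and let go of it, so that you can take it again with a better grip. Then hang it by the hole in its back board on the empty peg of the peg stand, its back flat against the stand. Keep it upright all the while so that no salt is spilt, and leave everything else standing where it is.

Things in the scene. Friction and masses are not known exactly. Their poses are not given: they have to be found in the camera images.
- salt_box: Closed oak salt box, about 0.3 to 0.55 kg. Origin: centre of its underside; x points to its back, z up. A box 66 mm wide (y) with flat parallel sides, x = -47 to 35 mm, 88 mm high at the front, under a fixed sloping lid (z = 96 mm in front, 104 mm behind), stands before a taller, wider back board. 94 mm deep in all: too deep to grip front to back. It starts on the worktop between the jars.
- box_head (a point): Top of the salt box's back board, at (41, 0, 178) mm in its frame, same axes. The back board is 12 mm thick (x = 35 to 47 mm), 104 mm wide and 178 mm tall; its head is rounded at 52 mm radius about the hole, with 42 mm of wood above the hole.
- box_hole (a point): Centre of the hole in the salt box's back board, on the board's back face: at (47, 0, 126) mm in the box's frame. The round hole, 19 mm across, goes straight through the 12 mm board along x. Same axes as the salt box.
- jar_left: White ceramic storage jar with wooden lid, 80 mm across, 124 mm tall, 0.9 kg, standing loose at the salt box's +y side, about 8 mm from it. Origin: centre of its underside.
- jar_right: The same kind of jar at the salt box's -y side.
- chopping_board: Bare dark chopping board lying fixed on the worktop in the middle, 200 mm (x) by 170 mm (y), 18 mm thick. Origin: centre of its underside.
- peg_stand: Fixed peg stand: upright pale grey board 340 mm wide (y), 18 mm thick (x), its oak top edge at z = 236 mm, on two feet reaching 70 mm out in front (16 mm high, at y = -135 and 135 mm). Origin: centre of its underside; x points to its back; the front face at x = -9 mm, with two pegs 160 mm apart, looks to -x; z up.
- free_peg: The empty one of the two wooden pegs on the stand's front face, 205 mm above the worktop. Origin: on the face, on the peg's axis. Axes as the stand's: x into the board, z up. The peg is 11 mm thick, round-ended, reaches 33 mm out from the face (along -x) and rises gently: its axis is 4.5 mm higher 28 mm out. Either peg of the two may be the empty one.
- pan_peg: The other peg, with a small copper pan hung on it, all fixed: pan 92 mm across, 41 mm out from the board, its centre 140 mm below the peg; its handle is 14 mm wide. Origin and axes as the free peg's.
- mug: Blue mug, 88 mm tall, 80 mm across, beyond the storage jars. Origin: centre of its underside.
- pepper_mill: Dark wooden pepper mill, 160 mm tall, 52 mm across, beyond the chopping board. Origin: centre of its underside.
- jam_jar: Amber jam jar with brass lid, 92 mm tall, 68 mm across, beyond the chopping board. Origin: centre of its underside.
- croissants: Round wooden plate with two croissants, 140 mm across, 52 mm high, beyond the chopping board. Origin: centre of its underside.

How it is judged:
On the way:
1. the salt box stands upright on the chopping board, let go of (x of salt_box in the frame of chopping_board between -0.1 and 0.1 m and y of salt_box in the frame of chopping_board between -0.085 and 0.085 m and height (world z) of salt_box below 0.024 m and angle between salt_box's own z axis and vertical below 0.08 rad and linear speed of salt_box below 0.02 m/s and contact force between the fingers and salt_box below 0.1 N), for 0.2 s.
At the end, for the whole second after the job is handed in: The salt box hangs at rest by its hole on the empty peg: the hole's centre within 7 mm sideways and within 10 mm below to 6 mm above the peg's root, the back board within 8 mm of the stand's face at the hole, the box upright and square to the stand within 0.12 rad (x of box_hole in the frame of free_peg between -0.008 and 0.004 m and y of box_hole in the frame of free_peg between -0.007 and 0.007 m and z of box_hole in the frame of free_peg between -0.01 and 0.006 m and angle between salt_box's own z axis and vertical below 0.12 rad and angle between the x axis of salt_box and the x axis of free_peg, either way round below 0.12 rad and linear speed of salt_box below 0.02 m/s and angular speed of salt_box below 0.1 rad/s); the robot touches nothing.
It fails at once if the salt box is tipped by more than 0.5 rad, so salt is spilt (angle between salt_box's own z axis and vertical above 0.5 rad).
It fails at once if a storage jar is shifted by more than 35 mm or tipped (distance of any of jar_left, jar_right from where it was at the start of the episode above 0.035 m or angle between any of jar_left, jar_right's own z axis and vertical above 0.3 rad).
It fails at once if a bystander is shifted by more than 35 mm or tipped (distance of any of mug, pepper_mill, jam_jar, croissants from where it was at the start of the episode above 0.035 m or angle between pepper_mill's own z axis and vertical above 0.3 rad).
It also fails if it takes over 61 s, if anything falls off the work surface, if the arm or the gripper's body presses on something with over 40 N, if the wrist force passes 120 N, or if a joint passes its speed limit or range.

ROBOT

A 6-joint arm with a two-finger parallel gripper is mounted at the origin on the work surface. World frame = base frame: x ahead of the robot, y to its left, z up, the work surface at z = 0. Lengths are in m, angles in rad, forces in N, time in s.
With the tool pointing down it reaches from about 0.275 to 0.725 m from the base axis. Payload 15.9 kg.
Tool frame: the origin (TCP) lies midway between the tips of the shut fingers; the grasp point (between the pads) lies tcp_to_grasp behind it (tcp_to_grasp is the distance from the TCP to the grasp point, in m); z points along the fingers, y is the line along which they close (so a half turn about z gives the same grasp; the last joint's range is limited). The gripper opens to 85 mm and grips with 20 to 120 N. Pads are 22 mm wide; open, the fingers measure 114 mm over their backs; the gripper's body (76 mm by 85 mm) begins 54 mm behind the grasp point. The pads swing forward as they close: fully open they stand 13 mm farther back than shut.
Start: joints at [0, 0.213, -0.034, 1.323, 0, 1.571], TCP at [0.5, -0, 0.231] pointing down, gripper open.
Joint ranges: [-2.98, 2.98], [-0.74, 1.72], [-1.14, 1.35], [-2.1, 2.04], [-1.57, 1.44], [-3.14, 3.14]. Speed limits (rad/s): [1.89, 1.89, 2.39, 2.57, 3.14, 3.14].

INTERFACE

Orientations are given as [roll, pitch, yaw] about the fixed x, y, z axes, in that order (R = Rz(yaw) Ry(pitch) Rx(roll)).
In Python, from plant import * gives the robot as it stands. The module is installed in compiled form; this text tells all that it offers.
- The arm moves only by the shell command python3 -m jog 'ROWS' [FORCE]. ROWS is JSON, a list of rows, each a list of 3 entries, a list of its own where there are three numbers: the turn, a rotation vector about the tool's x, y, z as a fraction of full scale, then the shift along the tool's x, y, z as a fraction of full scale, then the opening, from 0 (shut) to 1 (fully open). In form: [[[rx, ry, rz], [tx, ty, tz], jaw], ...]. A call has 1 to 8 rows; each row is the pose to reach, as a shift and turn from the pose commanded when the call began, along the tool's axes at that moment; what a row does not reach only later rows make up. Full scale, the value 1, is 12 cm for a shift and 90 degrees for a turn. A row lasts 1/10 s, in which the tool goes at most 50 mm and 8.59 degrees, less where a joint would pass 70% of its speed; a pose out of reach is approached as far as the arm can. A call with a number of a shift or a turn outside -1 to 1 is refused whole. A call with a gripper value outside its range is refused whole. The fingers move at their own pace and stop on an object; FORCE is the grip in N (left out, the last holds). Time passes only in rows, so rows that repeat a pose let the fingers close. It gives the time, the measured TCP pose, the force, the opening and the grip force at its end, in the units of the state.
- observe(): the state, without advancing time (a new reading comes with each control period).
- get_image(name): name is "scene" or "side" or "wrist"; returns (picture, depth): 384x512x3 uint8, red, green, blue; 384x512 float32, m along the optical axis (not along the pixel's ray), 0 where there is no reading.
- camera_model(name): a dict with "fx", "fy", "cx", "cy" (pixels), "cam_to_world" (4x4, takes a point from camera to world coordinates); the wrist camera has in their place "mount" (4x4, takes a point from camera to tool coordinates, whose origin is the TCP and whose axes are the flange's). Camera axes: x right, y down, z forward; pixel columns grow to the right and rows downward; lengths in m; the calibration is good to about 2 mm. A picture is of the moment at which its call begins: read the wrist's pose just before it. camera_model takes no time and is no camera call.
- job_done(): hands the job in; it is judged then, once.
Trained networks look in the newest picture that a camera, given by its name, has taken for a name from the list of things; names that differ only in an ending like _2 or _b are one class to them, and where a whole thing is asked for, a point or a joint stands for the part that bears it (a point fixed in the world has none). Each returns a list of dicts, best first, with "score" (0 to 1); they miss things now and then, are a little off and sometimes report something else, mostly with a low value. They report only what shows in the picture. A call takes as long as a camera call.
- cut_out(label, camera): "pixels" (384x512 bool, what is visible of it) and "at" ([column, row] in pixels, amid what is visible of it).
The state is a dict: "t": time; "joint_pos": joint angles; "qvel": joint speeds; "effort": joint torques, N m; "position": TCP position; "tcp_rot": TCP orientation; "ft_force": force on the tool from outside, world axes, zero at the start; "wrist_torque": the same for the moment, N m; "grip_width": finger opening in m; "grasp_force": force on a finger pad.
Only numpy, scipy, OpenCV 4.12 (cv2) and the standard library are available. Lean on these libraries where they do the work, as an engineer would, in place of code of your own. Each camera call takes 0.05 s, during which the arm holds its last target. There are 200 camera calls.

## Working session

There is one attempt and no reset: what is moved stays moved. The work goes in short steps, Python scripts to look and compute and a shell command to move; the robot and the scene stay as the last step left them, time stands still between calls to the robot, and variables do not carry over. Pictures are saved under pics/ and viewed, at most 10 in all, crops included, and the job is handed in when it is done.

```bash
mkdir -p pics
cat > h.py <<'E'
from plant import *
import numpy as np, cv2
from scipy.spatial.transform import Rotation as R
def c2w(cam,s=None):
    m=camera_model(cam)
    if cam!='wrist': return m,np.array(m['cam_to_world'])
    s=s or observe(); T=np.eye(4); T[:3,:3]=R.from_euler('xyz',s['tcp_rot']).as_matrix(); T[:3,3]=s['position']
    return m,T@np.array(m['mount'])
def cloud(cam):
    s=observe(); im,d=get_image(cam); m,T=c2w(cam,s)
    v,u=np.mgrid[:384,:512]
    P=np.stack([(u-m['cx'])/m['fx']*d,(v-m['cy'])/m['fy']*d,d],-1)@T[:3,:3].T+T[:3,3]
    P[d==0]=np.nan
    return im,P
def seg(lab,cam,P):
    r=cut_out(lab,cam)
    if not r: return None
    r=r[0]; q=P[r['pixels']]; q=q[~np.isnan(q[:,0])]
    return r['score'],r['at'],q
E
python3 - <<'E'
from h import *
print(observe())
np.set_printoptions(precision=4,suppress=True)
ims=[]
for c in ['scene','side']:
    im,P=cloud(c); ims.append(im); np.save(c+'.npy',P); cv2.imwrite(c+'_raw.png',im[...,::-1])
    print(c,np.array(camera_model(c)['cam_to_world'])[:3,3])
    for l in ['salt_box','jar_left','jar_right','chopping_board','peg_stand','free_peg','pan_peg','mug','pepper_mill','jam_jar','croissants']:
        r=seg(l,c,P)
        if r is None or len(r[2])==0: print(l,None);continue
        q=r[2];print(l,round(r[0],2),r[1],len(q),np.percentile(q,[2,50,98],axis=0).round(3).tolist())
cv2.imwrite('pics/a.png',cv2.resize(np.hstack(ims)[...,::-1],(800,300),interpolation=cv2.INTER_AREA))
print(camera_model('wrist'))
E
```

```text
{'t': 0.0, 'joint_pos': array([ 6.45311038e-06,  2.13381471e-01, -3.50621373e-02,  1.32344503e+00,
        9.05929672e-06,  1.57082763e+00]), 'qvel': array([-2.10387476e-03, -2.93631463e-05,  1.36885836e-03,  4.46674608e-04,
        3.70576732e-04,  1.75008890e-03]), 'effort': array([-1.43474466e-03, -6.86183596e+01,  4.87125492e+01,  1.75234705e-02,
       -1.83502889e-04, -7.31988712e-05]), 'position': array([4.99681699e-01, 6.08361521e-06, 2.30802280e-01]), 'tcp_rot': array([-3.14050034e+00, -9.02510162e-06,  1.57077147e+00]), 'ft_force': array([-0.29882551, -0.33544093, -0.69519149]), 'wrist_torque': array([ 0.00704216, -0.0174793 , -0.0321057 ]), 'grasp_force': 0.0, 'grip_width': 0.08559749238733178}
scene [ 0.8539 -0.4509  0.9687]
salt_box 0.79 [290.7, 117.2] 852 [[0.435, 0.246, 0.009], [0.523, 0.282, 0.098], [0.532, 0.337, 0.176]]
jar_left 0.75 [296.7, 97.7] 295 [[0.435, 0.334, 0.093], [0.465, 0.364, 0.114], [0.493, 0.408, 0.124]]
jar_right None
chopping_board 0.92 [249.5, 201.2] 3283 [[0.44, -0.078, 0.009], [0.541, 0.004, 0.017], [0.636, 0.095, 0.021]]
peg_stand 0.83 [139.2, 
[... 1292 characters left out ...]
89 [175.5, 288.2] 1980 [[0.663, 0.185, 0.004], [0.702, 0.247, 0.057], [0.738, 0.288, 0.09]]
pepper_mill 0.66 [189.1, 243.1] 863 [[0.682, 0.059, 0.003], [0.697, 0.131, 0.096], [0.722, 0.14, 0.154]]
jam_jar 0.83 [205.0, 227.6] 883 [[0.665, -0.025, 0.003], [0.689, 0.022, 0.066], [0.722, 0.112, 0.098]]
croissants 0.75 [222.6, 204.4] 938 [[0.627, -0.215, 0.008], [0.682, -0.162, 0.028], [0.759, -0.116, 0.054]]
{'fx': 285.8452948097203, 'fy': 285.8452948097203, 'cx': 257.4176554761897, 'cy': 192.06011989363338, 'mount': array([[ 0.0001, -0.962 , -0.2732,  0.0681],
       [ 1.    ,  0.0005, -0.0013,  0.0004],
       [ 0.0014, -0.2732,  0.962 , -0.1428],
       [ 0.    ,  0.    ,  0.    ,  1.    ]])}
```

View pics/a.png

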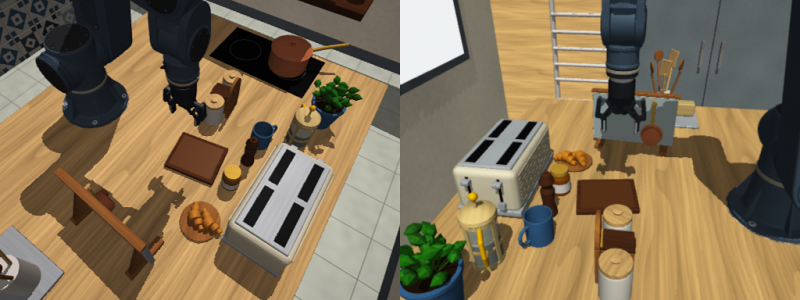

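The overview shows the salt box between the jars with its back facing away from the robot, the chopping board in the middle and the stand on the right. The pan is on the near peg, so the far one is empty. Next I fit the exact poses.

Run:
```python
from h import *
import plant
np.set_printoptions(precision=4,suppress=True)
print([n for n in dir(plant) if not n.startswith('_')], globals().get('tcp_to_grasp'))
S=np.load('scene.npy');D=np.load('side.npy')
for n,P in [('scene',S),('side',D)]:
    Q=P.reshape(-1,3);Q=Q[~np.isnan(Q[:,0])]
    # box head band
    for zl,zh in [(.13,.165),(.165,.185)]:
        b=Q[(Q[:,2]>zl)&(Q[:,2]<zh)&(abs(Q[:,0]-.5)<.06)&(abs(Q[:,1]-.31)<.065)]
        if len(b)>10:
            c=b.mean(0);w,v=np.linalg.eigh(np.cov((b-c)[:,:2].T)); print(n,'head',zl,len(b),c,b[:,2].max(),'min',b.min(0),'max',b.max(0),'axis deg',np.degrees(np.arctan2(v[1,1],v[0,1])),w**.5)
    st=Q[(abs(Q[:,0]-.47)<.2)&(Q[:,1]<-.25)&(Q[:,1]>-.5)]
    t=st[(st[:,2]>.225)&(st[:,2]<.245)];r=cv2.minAreaRect(t[:,:2].astype(np.float32)); print(n,'top',len(t),t.min(0),t.max(0),r)
    f=st[(st[:,2]>.1)&(st[:,2]<.19)&(st[:,0]>.47)]; print('face pts',len(f)); 
    if len(f)>20:
        a=np.polyfit(f[:,0],f[:,1],1); res=f[:,1]-np.polyval(a,f[:,0]); k=abs(res)<.006;a=np.polyfit(f[k,0],f[k,1],1);print('face y=',a,k.sum())
        s2=st[(st[:,2]>.17)&(st[:,2]<.225)]; pr=s2[s2[:,1]-np.polyval(a,s2[:,0])>.012]; 
        for lo,hi in[(.3,.48),(.48,.65)]:
            p=pr[(pr[:,0]>lo)&(pr[:,0]<hi)]
            if len(p):print('peg',len(p),p.mean(0),p.min(0),p.max(0))
    for nm,c in [('jl',(.47,.39)),('jr',(.48,.22))]:
        j=Q[(Q[:,2]>.112)&(Q[:,2]<.13)&(np.hypot(Q[:,0]-c[0],Q[:,1]-c[1])<.06)]
        if len(j)>10:print(nm,len(j),cv2.minEnclosingCircle(j[:,:2].astype(np.float32)))
c=cv2.imread('side_raw.png')[110:370,180:440]; cv2.imwrite('pics/b.png',cv2.resize(c,(600,600)))
```

```text
['IKError', 'camera_model', 'cut_out', 'get_image', 'job_done', 'observe', 'tcp_to_grasp'] 0.0187
scene head 0.13 114 [0.5264 0.2809 0.1478] 0.16465440224603156 min [0.5191 0.2474 0.1305] max [0.5317 0.3445 0.1647] axis deg 91.51180699038922 [0.0029 0.029 ]
scene head 0.165 75 [0.5232 0.2924 0.1725] 0.18006132043463552 min [0.514  0.2648 0.1651] max [0.5297 0.3297 0.1801] axis deg 93.1431632288665 [0.0038 0.0169]
scene top 2037 [ 0.2981 -0.3993  0.2256] [ 0.6501 -0.3464  0.2391] ((0.4740673899650574, -0.372760534286499), (0.02622789703309536, 0.3518952429294586), 85.45572662353516)
face pts 190
face y= [ 0.4344 -0.6632] 141
peg 89 [ 0.3997 -0.339   0.2063] [ 0.3881 -0.3811  0.1712] [ 0.4155 -0.3204  0.2243]
peg 80 [ 0.5571 -0.35    0.2112] [ 0.5428 -0.3913  0.2039] [ 0.5623 -0.3336  0.2244]
jl 238 ((0.4700336754322052, 0.3712576627731323), 0.03966841846704483)
jr 342 ((0.49202093482017517, 0.22065573930740356), 0.049275048077106476)
side head 0.13 167 [0.5174 0.3373 0.1489] 0.16492101907169499 min [0.5122 0.2579 0.1302] max [0.5239 0.3553 0.1649] axis deg 91.0827618210037 [0.0033 0.0234]
side head 0.165 183 [0.5208 0.3126 0.1747] 0.18103602809968766 min [0.5132 0.2679 0.1652] max [0.5288 0.3388 0.181 ] axis deg 95.00310674713101 [0.0035 0.0175]
side top 542 [ 0.3002 -0.3962  0.225 ] [ 0.6505 -0.3404  0.2413] ((0.4754467010498047, -0.3681149184703827), (0.03323107957839966, 0.35126182436943054), 85.99655151367188)
face pts 593
face y= [-0.0787 -0.3206] 576
peg 56 [ 0.3977 -0.334   0.1955] [ 0.3872 -0.3401  0.1704] [ 0.4084 -0.3162  0.2173]
jl 1312 ((0.47702494263648987, 0.37369513511657715), 0.044837698340415955)
jr 789 ((0.4917387366294861, 0.2220180779695511), 0.04826272651553154)
```

View pics/b.png

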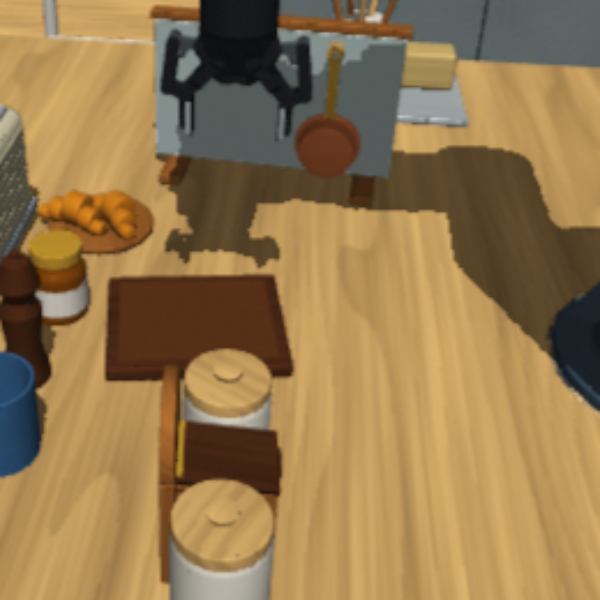

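The stand face and jars match the fits, and the gripper hides the free peg. I move over the box for a close look, which also unblocks the side view of the peg.

```bash
python3 -m jog '[[[0,0,0],[0.4,0,-0.25],1],[[0,0,0],[0.8,0.09,-0.5],1],[[0,0,0],[1,0.18,-0.5],1],[[0,0,0],[1,0.18,-0.5],1]]' >/dev/null; python3 -m jog '[[[0,0,0],[0.4,0,0],1],[[0,0,0],[0.8,0,0],1],[[0,0,0],[1,0,0],1],[[0,0,0],[1,0,0],1],[[0,0,0],[1,0,0],1]]'
python3 - <<'E'
from h import *
np.set_printoptions(precision=4,suppress=True)
im,P=cloud('wrist'); np.save('w1.npy',P)
cv2.imwrite('pics/c.png',im[...,::-1])
print(c2w('wrist')[1])
r=seg('salt_box','wrist',P)
Q=r[2]; print(r[0],r[1],len(Q),np.percentile(Q,[1,50,99],axis=0))
t=Q[Q[:,2]>.15];w,v=np.linalg.eigh(np.cov(t[:,:2].T));print('head',len(t),t.mean(0),t.min(0),t.max(0),np.degrees(np.arctan2(v[1,1],v[0,1])),w**.5, cv2.minAreaRect(t[:,:2].astype(np.float32)))
l=Q[(Q[:,2]>.09)&(Q[:,2]<.112)];print('lid',len(l),cv2.minAreaRect(l[:,:2].astype(np.float32)),l.min(0),l.max(0))
for n in['jar_left','jar_right']:
    r=seg(n,'wrist',P)
    if r: q=r[2];print(n,r[0],r[1],cv2.minEnclosingCircle(q[q[:,2]>.11][:,:2].astype(np.float32)))
im,D=cloud('side');np.save('side2.npy',D);cv2.imwrite('side2.png',im[...,::-1]);cv2.imwrite('pics/d.png',cv2.resize(im[60:220,220:420,::-1],(750,600)))
for c in['free_peg','peg_stand']:
    r=seg(c,'side',D)
    if r: print(c,r[0],r[1],np.percentile(r[2],[2,50,98],axis=0))
E
```

```text
t: 2.1
position: [0.5214, 0.2398, 0.2909]
tcp_rot: [-3.141, 0.001, 1.572]
ft_force: [-0.4, -0.6, 0.2]
grip_width: 0.0856
grasp_force: 0.0
[[ 1.      0.0004 -0.0016  0.5221]
 [-0.0001 -0.9618 -0.2736  0.3075]
 [-0.0017  0.2736 -0.9618  0.4339]
 [ 0.      0.      0.      1.    ]]
0.62 [230.8, 120.2] 5694 [[0.4309 0.2542 0.0156]
 [0.4865 0.2967 0.1014]
 [0.5287 0.3428 0.1785]]
head 1314 [0.5211 0.3008 0.171 ] [0.5118 0.2525 0.15  ] [0.531  0.3449 0.1801] 95.46962712712903 [0.0034 0.0249] ((0.5213266015052795, 0.29865849018096924), (0.011956579983234406, 0.09316673874855042), 5.484510898590088)
lid 4260 ((0.47155970335006714, 0.2935260534286499), (0.08434304594993591, 0.06607575714588165), 5.44614839553833) [0.4292 0.2587 0.094 ] [0.5163 0.3297 0.1087]
jar_left 0.58 [212.1, 44.8] ((0.4706628620624542, 0.3727808892726898), 0.03912670165300369)
jar_right 0.9 [223.8, 187.5] ((0.4858959913253784, 0.2209337055683136), 0.04554862156510353)
peg_stand 0.67 [316.4, 145.0] [[ 0.3085 -0.3759  0.0112]
 [ 0.4216 -0.3531  0.1562]
 [ 0.6227 -0.2839  0.2407]]
```

View pics/c.png

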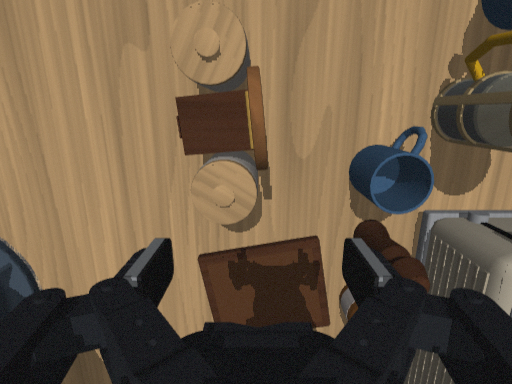

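View pics/d.png

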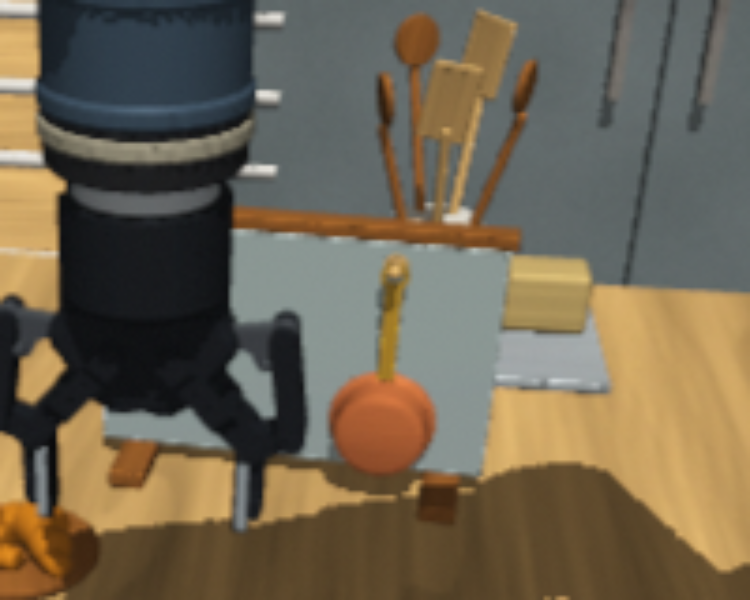

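Box yaw is +5.4°, head at (0.521, 0.299); in the wrist picture the box is near (215,120), with its back board at column 258. I turn to match, go down and grip the board head.

```bash
python3 -m jog '[[[0,0,-0.06],[0.25,0,0.3],1],[[0,0,-0.06],[0.49,0,0.5],1],[[0,0,-0.06],[0.49,0,0.5],1],[[0,0,-0.06],[0.49,0,0.5],1]]'; python3 -m jog '[[[0,0,0],[0,0,0.4],1],[[0,0,0],[0,0,0.81],1],[[0,0,0],[0,0,0.81],1],[[0,0,0],[0,0,0.81],0],[[0,0,0],[0,0,0.81],0],[[0,0,0],[0,0,0.81],0],[[0,0,0],[0,0,0.81],0],[[0,0,0],[0,0,0.81],0]]' 70;python3 -m jog '[[[0,0,0],[0,0,0],0],[[0,0,0],[0,0,0],0],[[0,0,0],[0,0,0],0],[[0,0,0],[0,0,0],0]]'
```

```text
t: 2.85
position: [0.5213, 0.2987, 0.231]
tcp_rot: [-3.141, 0.001, 1.666]
ft_force: [0.3, -0.1, 0.6]
grip_width: 0.0854
grasp_force: 0.0
t: 3.65
position: [0.522, 0.2991, 0.135]
tcp_rot: [3.14, -0.001, 1.665]
ft_force: [-2.3, 0.1, 0.1]
grip_width: 0.0123
grasp_force: 0.1
t: 4.05
position: [0.5219, 0.299, 0.1351]
tcp_rot: [3.14, -0.001, 1.665]
ft_force: [-2.0, -0.9, 9.4]
grip_width: 0.0111
grasp_force: 68.8
```

```bash
python3 -m jog '[[[0,0,0],[0,0,-0.08],0],[[0,0,0],[0,0,-0.2],0],[[0,0,0],[0,0,-0.4],0],[[0,0,0],[0,0,-0.6],0],[[0,0,0],[0,0,-0.8],0],[[0,0,0],[0,0,-1],0],[[0,0,0],[0,0,-1],0]]'; python3 -m jog '[[[0,0,0],[0,0,-0.2],0],[[0,0,0],[0,0,-0.35],0],[[0,0,0],[0,0,-0.4],0],[[0,0,0],[0,0,-0.4],0]]'
python3 - <<'E'
from h import *
np.set_printoptions(precision=4,suppress=True)
im,P=cloud('side'); np.save('side3.npy',P); im2,P2=cloud('scene')
cv2.imwrite('pics/e.png',cv2.resize(np.hstack([im,im2])[...,::-1],(800,300),interpolation=cv2.INTER_AREA))
r=seg('salt_box','wrist' if 0 else 'side',P);q=r[2];print(r[0],r[1],np.percentile(q,[2,50,98],axis=0))
for c,PP in(('side',P),('scene',P2)):
    r=seg('chopping_board',c,PP);q=r[2];q=q[(q[:,2]>.013)&(q[:,2]<.026)];print(c,cv2.minAreaRect(q[:,:2].astype(np.float32)),q[:,2].mean())
    r=seg('free_peg',c,PP);print(r and (r[0],r[1],np.percentile(r[2],[2,50,98],axis=0)))
E
```

```text
t: 4.75
position: [0.5226, 0.2994, 0.2574]
tcp_rot: [3.137, -0.002, 1.665]
ft_force: [-0.0, -0.2, -4.7]
grip_width: 0.0112
grasp_force: 68.5
t: 5.15
position: [0.5218, 0.2989, 0.3018]
tcp_rot: [3.141, -0.0, 1.665]
ft_force: [0.8, 0.3, -4.7]
grip_width: 0.0113
grasp_force: 69.1
0.68 [273.2, 256.6] [[0.4346 0.2689 0.174 ]
 [0.4842 0.3283 0.2528]
 [0.5227 0.3533 0.3424]]
side ((0.6061577200889587, 0.03163941949605942), (0.05425077676773071, 0.1672663390636444), 9.43907356262207) 0.019858858546156037
(0.68, [275.8, 255.4], array([[0.4337, 0.2654, 0.1706],
       [0.485 , 0.3282, 0.2524],
       [0.5239, 0.3533, 0.3427]]))
scene ((0.5361733436584473, 0.012026727199554443), (0.19951990246772766, 0.17164801061153412), 10.23729419708252) 0.01722789579161525
None
```

View pics/e.png

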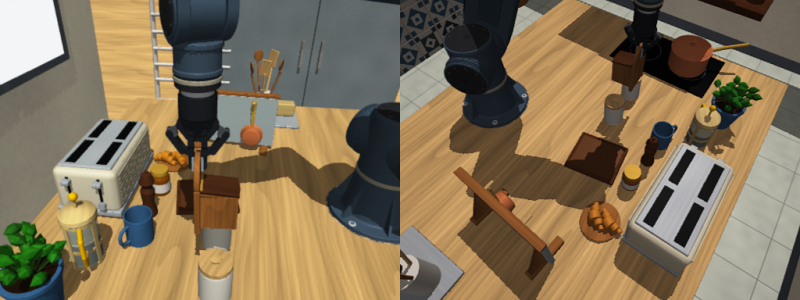

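Lifted clean; the jars stand. In the right half the board is at about (597,158) and the stand at (505,232). Now I carry the box to the chopping board, turning it towards the stand.

```bash
python3 -m jog '[[[0,0,0.08],[-0.1,0,0],0],[[0,0,0.17],[-0.25,0,0],0],[[0,0,0.26],[-0.45,-0.02,0],0],[[0,0,0.35],[-0.65,-0.04,0],0],[[0,0,0.44],[-0.8,-0.06,0],0],[[0,0,0.53],[-0.92,-0.06,0],0],[[0,0,0.6],[-1,-0.06,0],0],[[0,0,0.6],[-1,-0.06,0],0]]'
python3 - <<'E'
from h import *
np.set_printoptions(precision=4,suppress=True)
s=observe();print(s['joint_pos'],s['position'],s['tcp_rot'])
im,D=cloud('side');np.save('side3.npy',D);im,S=cloud('scene');np.save('scene3.npy',S)
Q=D.reshape(-1,3);Q=Q[~np.isnan(Q[:,0])]
f=Q[(abs(Q[:,0]-.47)<.17)&(Q[:,1]<-.3)&(Q[:,1]>-.42)&(Q[:,2]>.03)&(Q[:,2]<.22)]
a=np.array([-.0787,-.3206,0])
for i in range(6):
    r=f[:,1]-(a[0]*f[:,0]+a[1]+a[2]*f[:,2]);k=abs(r)<.006;a=np.linalg.lstsq(np.c_[f[k,0],np.ones(k.sum()),f[k,2]],f[k,1],rcond=None)[0]
print('face',a,k.sum(),r[k].std(),'yaw',-90+np.degrees(np.arctan(a[0])))
u=np.array([1,a[0]])/np.hypot(1,a[0]); st=f[abs(r)<.006]; print('u extent',(st[:,:2]@u).min(),(st[:,:2]@u).max())
for n,P in(('side',D),('scene',S)):
    q=P.reshape(-1,3);q=q[(q[:,0]>.29)&(q[:,0]<.66)&(q[:,1]<-.27)&(q[:,1]>-.42)]
    d=(q[:,1]-(a[0]*q[:,0]+a[1]+a[2]*q[:,2]))*u[0]
    t=q[(q[:,2]>.226)&(q[:,2]<.245)];s_=t[:,:2]@u;print(n,'top u',np.percentile(s_,[0.5,99.5]))
    p=q[(d>.008)&(d<.045)&(q[:,2]>.19)&(q[:,2]<.222)];dd=d[(d>.008)&(d<.045)&(q[:,2]>.19)&(q[:,2]<.222)];uu=p[:,:2]@u
    for lo,hi in((.3,.5),(.5,.66)):
        k=(uu>lo)&(uu<hi)
        if k.sum():print(n,'peg u',k.sum(),np.percentile(uu[k],[2,50,98]),'z',np.percentile(p[k,2],[2,50,98]),'d',dd[k].max())
E
```

```text
t: 6.3
position: [0.5257, 0.1777, 0.3021]
tcp_rot: [3.141, 0.0, 0.719]
ft_force: [0.7, 0.5, -4.4]
grip_width: 0.0112
grasp_force: 69.1
[ 0.326   0.336   0.3074  1.5423 -0.0003  2.7483] [0.5257 0.1777 0.3021] [3.1414 0.0002 0.7194]
face [-0.0782 -0.3212  0.0018] 3222 0.0023887284564109166 yaw -94.46900279633041
u extent 0.3331318825498168 0.6648634584085282
side top u [0.3283 0.5606]
side peg u 45 [0.4121 0.4231 0.4336] z [0.1908 0.2062 0.2164] d 0.03450413079996326
scene top u [0.3286 0.6774]
scene peg u 58 [0.4164 0.4245 0.4326] z [0.2    0.2107 0.2148] d 0.03135062734194016
scene peg u 57 [0.5774 0.5833 0.5873] z [0.2057 0.2117 0.2144] d 0.030847129913646604
```

Joint 6 would hit its range at the full turn, so I put the box down at 90° and correct later. The free peg is at u≈0.583 along the face, face yaw −94.5°.

```bash
python3 -m jog '[[[0,0,0.08],[-0.08,0.1,0],0],[[0,0,0.17],[-0.2,0.27,0],0],[[0,0,0.26],[-0.32,0.42,0],0],[[0,0,0.34],[-0.44,0.58,0],0],[[0,0,0.397],[-0.522,0.687,0],0],[[0,0,0.397],[-0.522,0.687,0],0]]'
python3 - <<'E'
from h import *
s=observe();M=R.from_euler('xyz',s['tcp_rot']).as_matrix();print(s['position'],s['tcp_rot'],s['joint_pos'][5],M.T@(np.array([.540,-.029,.25])-s['position'])/.12)
E
```

```text
t: 7.0
position: [0.5347, 0.0625, 0.302]
tcp_rot: [-3.133, 0.0, 0.114]
ft_force: [0.2, -0.3, -3.5]
grip_width: 0.0109
grasp_force: 69.6
[0.53472731 0.06254368 0.30201932] [-3.13285929e+00  1.43932807e-04  1.14358858e-01] 3.138549063489326 [-0.04333572  0.76665174  0.42682148]
```

```bash
python3 -m jog '[[[0,0,0],[-0.01,0.2,0.1],0],[[0,0,0],[-0.03,0.5,0.25],0],[[0,0,0],[-0.04,0.72,0.42],0],[[0,0,0],[-0.04,0.766,0.42],0],[[0,0,0],[-0.04,0.766,0.42],0]]'
python3 - <<'E'
from h import *
s=observe();M=R.from_euler('xyz',s['tcp_rot']).as_matrix();print(s['position'],s['tcp_rot'],s['joint_pos'][5],M.T@(np.array([.540,-.029,.157])-s['position'])/.12)
im,P=cloud('side');r=seg('salt_box','side',P)[2];print(np.percentile(r,[2,50,98],axis=0))
im,P=cloud('scene');r=seg('salt_box','scene',P)[2];print(np.percentile(r,[2,50,98],axis=0))
E
```

```text
t: 7.5
position: [0.5402, -0.0268, 0.2507]
tcp_rot: [-3.132, 0.001, 0.117]
ft_force: [0.9, 0.3, -3.6]
grip_width: 0.0111
grasp_force: 70.1
[ 0.54023944 -0.0268189   0.25071898] [-3.13205065e+00  7.80292603e-04  1.17027715e-01] 2.9695483756434258 [-0.00349452  0.0252699   0.78078889]
[[ 0.49322455 -0.02679663  0.12210596]
 [ 0.53495901 -0.0054935   0.21439548]
 [ 0.59001606  0.06705362  0.28328564]]
[[ 0.4949113  -0.03781718  0.11943291]
 [ 0.55595497 -0.02843891  0.20733168]
 [ 0.59306536  0.06277297  0.28753497]]
```

```bash
python3 -m jog '[[[0,0,0],[0,0.02,0.2],0],[[0,0,0],[0,0.02,0.45],0],[[0,0,0],[0,0.02,0.65],0],[[0,0,0],[0,0.02,0.76],0],[[0,0,0],[0,0.02,0.78],0],[[0,0,0],[0,0.02,0.78],0]]'; python3 -m jog '[[[0,0,0],[0,0,0.02],0],[[0,0,0],[0,0,0.03],0],[[0,0,0],[0,0,0.03],0]]'
```

```text
t: 8.3
position: [0.5407, -0.0279, 0.1577]
tcp_rot: [-3.132, -0.0, 0.117]
ft_force: [-0.2, 1.1, -3.7]
grip_width: 0.0109
grasp_force: 70.1
t: 8.6
position: [0.5406, -0.0284, 0.154]
tcp_rot: [-3.132, -0.0, 0.116]
ft_force: [-0.4, -0.3, -4.3]
grip_width: 0.0113
grasp_force: 70.2
```

```bash
python3 -m jog '[[[0,0,0],[0,0,0.008],0],[[0,0,0],[0,0,0.016],0],[[0,0,0],[0,0,0.016],0]]'
```

```text
t: 8.9
position: [0.5409, -0.0285, 0.1531]
tcp_rot: [-3.133, -0.002, 0.116]
ft_force: [-5.5, -0.5, 14.4]
grip_width: 0.0112
grasp_force: 72.8
```

Contact (+14 N). I open, rise and back off, then look.

```bash
python3 -m jog '[[[0,0,0],[0,0,0],1],[[0,0,0],[0,0,0],1],[[0,0,0],[0,0,0],1],[[0,0,0],[0,0,0],1],[[0,0,0],[0,0,0],1],[[0,0,0],[0,0,0],1],[[0,0,0],[0,0,0],1]]'; python3 -m jog '[[[0,0,0],[0,0,-0.2],1],[[0,0,0],[0,0,-0.6],1],[[0,0,0],[0,0,-1],1],[[0,0,0],[0,0,-1],1]]'; python3 -m jog '[[[0,0,-0.09],[-0,-0.2,-0.1],1],[[0,0,-0.18],[0,-0.4,-0.1],1],[[0,0,-0.27],[0,-0.6,-0.1],1],[[0,0,-0.36],[0,-0.8,-0.1],1],[[0,0,-0.45],[0,-1,-0.1],1],[[0,0,-0.54],[0,-1,-0.1],1],[[0,0,-0.63],[0,-1,-0.1],1],[[0,0,-0.63],[0,-1,-0.1],1]]'
python3 - <<'E'
from h import *
np.set_printoptions(precision=4,suppress=True)
print(observe()['joint_pos'])
ims=[]
for c in('wrist','side','scene'):
    im,P=cloud(c);ims.append(im);r=seg('salt_box',c,P)
    if not r: continue
    Q=r[2];print(c,r[0],r[1],len(Q),np.percentile(Q,[2,50,98],axis=0))
    t=Q[Q[:,2]>.165]
    if len(t)>20:print('head',len(t),cv2.minAreaRect(t[:,:2].astype(np.float32)))
    l=Q[(Q[:,2]>.108)&(Q[:,2]<.13)]
    if len(l)>20:print('lid',len(l),cv2.minAreaRect(l[:,:2].astype(np.float32)))
cv2.imwrite('pics/f.png',cv2.resize(np.hstack(ims[:2])[...,::-1],(800,300),interpolation=cv2.INTER_AREA))
E
```

```text
t: 9.6
position: [0.5404, -0.0284, 0.1517]
tcp_rot: [-3.132, 0.0, 0.116]
ft_force: [-0.3, 0.2, 0.1]
grip_width: 0.0855
grasp_force: 0.0
t: 10.0
position: [0.5427, -0.0297, 0.2779]
tcp_rot: [-3.134, -0.009, 0.116]
ft_force: [0.9, -0.2, -1.1]
grip_width: 0.0853
grasp_force: 0.0
t: 10.8
position: [0.5267, 0.0898, 0.2846]
tcp_rot: [-3.136, -0.007, 1.108]
ft_force: [0.2, -0.4, -0.2]
grip_width: 0.0854
grasp_force: 0.0
[0.1634 0.2853 0.1935 1.479  0.0092 2.1968]
wrist 0.81 [300.4, 239.8] 8801 [[ 0.4948 -0.0322  0.0357]
 [ 0.5371 -0.0141  0.12  ]
 [ 0.5865  0.0618  0.1953]]
head 1676 ((0.5314581394195557, -0.02932017482817173), (0.07319295406341553, 0.013785164803266525), 6.5647478103637695)
lid 4560 ((0.5363888740539551, 0.019678983837366104), (0.10337793827056885, 0.08754885941743851), 6.5411763191223145)
side 0.81 [264.6, 219.6] 2750 [[ 0.4944 -0.0277  0.025 ]
 [ 0.537  -0.0121  0.1178]
 [ 0.5904  0.0658  0.1937]]
head 396 ((0.5433437824249268, -0.02392255887389183), (0.09530755877494812, 0.015167472884058952), 6.193406105041504)
lid 808 ((0.5352617502212524, 0.02237899973988533), (0.10008617490530014, 0.09361042082309723), 7.266861915588379)
scene 0.78 [248.8, 190.3] 1592 [[ 0.4956 -0.0394  0.0217]
 [ 0.5471 -0.0307  0.1144]
 [ 0.5931  0.0594  0.1936]]
head 275 ((0.5423863530158997, -0.028777793049812317), (0.09349658340215683, 0.013540329411625862), 7.064466953277588)
lid 446 ((0.5377362966537476, 0.01420554518699646), (0.10287769883871078, 0.09969493001699448), 6.721879959106445)
```

View pics/f.png

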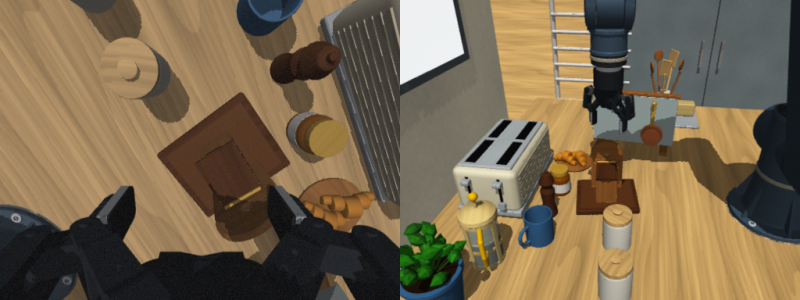

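The box stands upright on the chopping board at about (240,165) in the wrist half, released. Next I work out the tilted front regrip (30°, across the 66 mm sides).

```bash
cat >> h.py <<'E'
def pose(yaw_bx,th,org,g=(-.015,0,.066),back=0):
    """tool pose gripping the box (origin org, x axis yaw yaw_bx rad) at local g, tilt th, backed off"""
    b=np.array([np.cos(yaw_bx),np.sin(yaw_bx),0]);Z=np.array([0,0,1.])
    z=-Z*np.cos(th)+b*np.sin(th);y=np.cross(Z,b);x=np.cross(y,z)
    p=np.array(org)+g[0]*b+g[2]*Z+(tcp_to_grasp-back)*z
    return p,np.c_[x,y,z]
def rel(p,M):
    s=observe();N=R.from_euler('xyz',s['tcp_rot']).as_matrix()
    return (R.from_matrix(N.T@M).as_rotvec()/(np.pi/2)).round(3),(N.T@(p-s['position'])/.12).round(3)
E
python3 - <<'E'
from h import *
p,M=pose(np.radians(-83.4),np.radians(30),(.5358,.0122,.018),back=.12);print(p,M,rel(p,M))
E
```

```text
[0.52825438 0.07741492 0.17172837] [[-0.09953849  0.99337277  0.05746858]
 [ 0.86028605  0.11493715 -0.49668638]
 [-0.5        -0.         -0.8660254 ]] (array([-0.099, -0.329, -0.362]), array([-0.091,  0.061,  0.941]))
```

```bash
python3 -m jog '[[[-0.016,-0.055,-0.06],[0.1,0,0],1],[[-0.033,-0.11,-0.12],[0.1,0,0],1],[[-0.05,-0.165,-0.18],[0.1,0,0.1],1],[[-0.066,-0.22,-0.24],[0.1,0,0.2],1],[[-0.083,-0.275,-0.3],[0.1,0,0.3],1],[[-0.099,-0.329,-0.362],[0,0.06,0.5],1],[[-0.099,-0.329,-0.362],[-0.05,0.06,0.7],1],[[-0.099,-0.329,-0.362],[-0.05,0.06,0.7],1]]'
python3 - <<'E'
from h import *
p,M=pose(np.radians(-83.4),np.radians(30),(.5358,.0122,.018),back=.06);print(observe()['joint_pos'],rel(p,M))
p,M=pose(np.radians(-83.4),np.radians(30),(.5358,.0122,.018));print(rel(p,M))
im,P=cloud('wrist');r=seg('salt_box','wrist',P);Q=r[2];cv2.imwrite('pics/g.png',im[...,::-1])
t=Q[Q[:,2]>.17];print('head',cv2.minAreaRect(t[:,:2].astype(np.float32)))
l=Q[(Q[:,2]>.108)&(Q[:,2]<.13)];print('lid',cv2.minAreaRect(l[:,:2].astype(np.float32)))
E
```

```text
t: 11.9
position: [0.5288, 0.0812, 0.1982]
tcp_rot: [-3.137, 0.524, 1.689]
ft_force: [-0.2, 0.4, 0.5]
grip_width: 0.0853
grasp_force: 0.0
[ 0.43597699  0.42137407  0.05666815  1.38912213 -0.4940563   1.93575394] (array([-0.002,  0.   ,  0.002]), array([ 0.084, -0.006,  0.706]))
(array([-0.002,  0.   ,  0.002]), array([ 0.084, -0.004,  1.206]))
head ((0.542079508304596, -0.026826534420251846), (0.08947912603616714, 0.013169219717383385), 6.514665603637695)
lid ((0.5367751717567444, 0.01992497220635414), (0.10352107882499695, 0.08885905146598816), 6.596317291259766)
```

View pics/g.png

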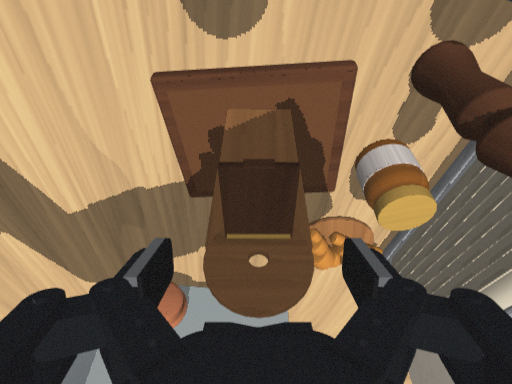

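The wrist view shows the box centred between the open fingers (hole at (259,261), lid around column 258). I go in along the tool axis and grip.

```bash
python3 -m jog '[[[0,0,0],[0.06,-0.004,0.3],1],[[0,0,0],[0.084,-0.004,0.6],1],[[0,0,0],[0.084,-0.004,0.8],1],[[0,0,0],[0.084,-0.004,0.9],1],[[0,0,0],[0.084,-0.004,0.9],1]]'; python3 -m jog '[[[0,0,0],[0,0,0.15],1],[[0,0,0],[0,0,0.3],1],[[0,0,0],[0,0,0.3],1],[[0,0,0],[0,0,0.3],0],[[0,0,0],[0,0,0.3],0],[[0,0,0],[0,0,0.3],0],[[0,0,0],[0,0,0.3],0],[[0,0,0],[0,0,0.3],0]]' 90;  python3 -m jog '[[[0,0,0],[0,0,0],0],[[0,0,0],[0,0,0],0]]'
python3 -c "
from h import *
p,M=pose(np.radians(-83.4),np.radians(30),(.5358,.0122,.018));print(p,rel(p,M))"
```

```text
t: 12.5
position: [0.5356, 0.0361, 0.1025]
tcp_rot: [3.14, 0.523, 1.685]
ft_force: [0.2, 0.5, 0.3]
grip_width: 0.0854
grasp_force: 0.0
t: 13.3
position: [0.5381, 0.0198, 0.0729]
tcp_rot: [3.139, 0.523, 1.687]
ft_force: [-3.9, 1.7, 10.3]
grip_width: 0.0649
grasp_force: 94.6
t: 13.5
position: [0.5381, 0.0198, 0.0728]
tcp_rot: [3.139, 0.523, 1.687]
ft_force: [-3.9, 1.8, 11.4]
grip_width: 0.0651
grasp_force: 94.6
[0.53515061 0.01781256 0.06780532] (array([ 0.002, -0.   ,  0.001]), array([ 0.01 , -0.027,  0.043]))
```

Gripped at 65 mm, 95 N. I lift straight up and measure how it sits.

```bash
python3 -m jog '[[[0,0,0],[-0.03,0,-0.05],0],[[0,0,0],[-0.1,0,-0.17],0],[[0,0,0],[-0.2,0,-0.35],0],[[0,0,0],[-0.29,0,-0.505],0],[[0,0,0],[-0.29,0,-0.505],0]]'
python3 - <<'E'
from h import *
np.set_printoptions(precision=4,suppress=True)
s=observe();M0=R.from_euler('xyz',s['tcp_rot']).as_matrix()
im,P=cloud('wrist');cv2.imwrite('w5.png',im[...,::-1]);np.save('w5.npy',P);r=seg('salt_box','wrist',P);Q=r[2]
print(r[0],len(Q));b=np.array([np.cos(np.radians(-83.4)),np.sin(np.radians(-83.4)),0]);y=np.array([-b[1],b[0],0])
# front face of back board (plane), tilt
pr=(Q-s['position'])@np.c_[b,y,[0,0,1]]
t=Q[Q[:,2]>.225];print('head',cv2.minAreaRect(t[:,:2].astype(np.float32)),t[:,2].max(),np.percentile(pr[Q[:,2]>.225],[1,50,99],axis=0))
f=pr[(pr[:,2]>.13)&(pr[:,2]<.17)];a=np.linalg.lstsq(np.c_[f[:,1],f[:,2],np.ones(len(f))],f[:,0],rcond=None)[0];print('front plane x=',a,len(f), 'y ext',f[:,1].min(),f[:,1].max())
E
```

```text
t: 14.0
position: [0.5389, 0.0199, 0.1441]
tcp_rot: [3.135, 0.522, 1.685]
ft_force: [0.4, 0.7, -4.7]
grip_width: 0.0648
grasp_force: 95.2
0.86 31129Traceback (most recent call last):
  File "<stdin>", line 8, in <module>
    return umr_maximum(a, axis, None, out, keepdims, initial, where)
ValueError: zero-size array to reduction operation maximum which has no identity
```

```bash
python3 - <<'E'
from h import *
np.set_printoptions(precision=4,suppress=True)
s=observe();p0=np.array(s['position']);a=np.radians(-83.4);B=np.c_[[np.cos(a),np.sin(a),0],[-np.sin(a),np.cos(a),0],[0,0,1]]
for c in('wrist','side','scene'):
    im,P=cloud(c);r=seg('salt_box',c,P);Q=r[2];pr=(Q-p0)@B
    print(c,r[0],r[1],len(Q),np.percentile(pr,[1,25,50,75,99],axis=0))
    if c=='wrist': W=P
P=((W-p0)@B)
for v in range(0,384,24): print(v,P[v,258])
E
cp w5.png pics/h.png
```

```text
wrist 0.88 [255.5, 234.5] 30419 [[-0.044  -0.0315 -0.0504]
 [-0.0398 -0.0159 -0.0037]
 [-0.0393 -0.      0.0237]
 [-0.0384  0.016   0.0414]
 [-0.0053  0.0317  0.0447]]
side 0.61 [264.7, 215.9] 1219 [[-0.0461 -0.0504 -0.0525]
 [-0.0419 -0.0188 -0.0298]
 [-0.0405 -0.0004 -0.0004]
 [-0.0384  0.0181  0.0286]
 [ 0.0437  0.0505  0.0693]]
scene 0.77 [248.2, 175.0] 1677 [[-0.0384 -0.0509 -0.0536]
 [ 0.0496 -0.02    0.0033]
 [ 0.054   0.0036  0.041 ]
 [ 0.0547  0.026   0.0785]
 [ 0.0561  0.0508  0.1206]]
0 [-0.0816  0.0004 -0.1407]
24 [-0.0719  0.0004 -0.1227]
48 [-0.057   0.0005 -0.1225]
72 [-0.0401  0.0005 -0.1227]
96 [-0.0214  0.0006 -0.122 ]
120 [ 0.0003  0.0007 -0.1224]
144 [-0.0394  0.0004 -0.0344]
168 [-0.0389  0.0004 -0.0157]
192 [-0.0385  0.0004  0.0002]
216 [-0.0391  0.0004  0.0145]
240 [-0.0392  0.0003  0.0264]
264 [-0.0431  0.0003  0.0389]
288 [-0.0312  0.0003  0.0418]
312 [-0.0147  0.0004  0.044 ]
336 [-0.0478  0.0003  0.0633]
360 [-0.0507  0.0002  0.0698]
```

View pics/h.png

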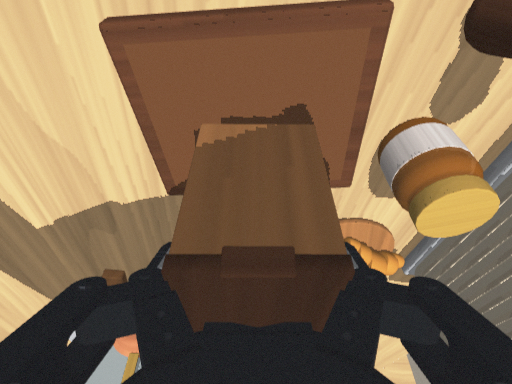

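The box is upright and symmetric in the grip (front face plane at −39 mm from the TCP all the way down, laterally 0). In the picture its lid edge spans columns 165–350. Now to the pre-hang pose, 60 mm off the stand.

```bash
cat >> h.py <<'E'
ROOT=np.array([.5563,-.3643,.205]);YAW=np.radians(-94.47)
def hang(off,dz,th=np.radians(30),yaw=YAW,root=ROOT,hx=.0549,hz=.071):
    b=np.array([np.cos(yaw),np.sin(yaw),0])
    _,M=pose(yaw,th,(0,0,0))
    return root-b*(off+hx)+[0,0,dz-hz],M
E
python3 -c "
from h import *
for o in(.24,.15,.06):
  p,M=hang(o,.0065);print(p,rel(p,M))"
```

```text
[ 0.57928365 -0.070297    0.1405    ] (array([ 0.062, -0.   ,  0.108]), array([-0.677,  0.263,  0.387]))
[ 0.57226931 -0.16002325  0.1405    ] (array([ 0.062, -0.   ,  0.108]), array([-1.314,  0.118,  0.755]))
[ 0.56525497 -0.24974949  0.1405    ] (array([ 0.062, -0.   ,  0.108]), array([-1.952, -0.027,  1.123]))
```

```bash
python3 -m jog '[[[0.01,0,0.02],[-0.1,0.04,0.06],0],[[0.03,0,0.05],[-0.25,0.1,0.14],0],[[0.045,0,0.08],[-0.45,0.18,0.26],0],[[0.062,0,0.108],[-0.6,0.24,0.34],0],[[0.062,0,0.108],[-0.677,0.263,0.387],0],[[0.062,0,0.108],[-0.677,0.263,0.387],0]]'
python3 -c "
from h import *
for o in(.15,.07):
  p,M=hang(o,.0065);print(p,rel(p,M))"
```

```text
t: 15.0
position: [0.5798, -0.0717, 0.1407]
tcp_rot: [3.141, 0.523, 1.491]
ft_force: [-0.5, 0.0, -4.3]
grip_width: 0.0654
grasp_force: 95.4
[ 0.57226931 -0.16002325  0.1405    ] (array([-0.   , -0.   , -0.001]), array([-0.639, -0.004,  0.37 ]))
[ 0.56603434 -0.23977991  0.1405    ] (array([-0.   , -0.   , -0.001]), array([-1.216, -0.002,  0.703]))
```

```bash
python3 -m jog '[[[0,0,0],[-0.15,0,0.09],0],[[0,0,0],[-0.4,0,0.23],0],[[0,0,0],[-0.7,0,0.4],0],[[0,0,0],[-0.9,0,0.52],0],[[0,0,0],[-0.98,0,0.57],0],[[0,0,0],[-0.98,0,0.57],0]]'
python3 - <<'E'
from h import *
np.set_printoptions(precision=4,suppress=True)
for o in(.07,.06):
  p,M=hang(o,.0065);print(p,rel(p,M))
s=observe();p0=np.array(s['position']);print(s['joint_pos'])
b=np.array([np.cos(YAW),np.sin(YAW),0]);B=np.c_[b,[-b[1],b[0],0],[0,0,1]]
ims=[]
for c in('scene','side'):
    im,P=cloud(c);ims.append(im);np.save(c+'6.npy',P);Q=P.reshape(-1,3);Q=Q[~np.isnan(Q[:,0])];pr=(Q-ROOT)@B
    # peg pts
    k=(abs(pr[:,1])<.02)&(pr[:,0]<-.008)&(pr[:,0]>-.045)&(abs(pr[:,2]-.005)<.016);print(c,'peg',k.sum());
    if k.sum()>5:print(np.percentile(pr[k],[2,50,98],axis=0), np.polyfit(pr[k,0],pr[k,1],1))
    r=seg('salt_box',c,P)
    if r:
        q=(r[2]-ROOT)@B;print('box',r[0],r[1],np.percentile(q,[2,50,98],axis=0))
        t=q[q[:,2]>.02];print('head',t[:,2].max(),np.percentile(t,[1,99],axis=0))
cv2.imwrite('pics/i.png',cv2.resize(np.hstack([ims[0][220:340,60:260],ims[1][90:210,200:400]])[...,::-1],(800,240)))
E
```

```text
t: 15.6
position: [0.5682, -0.2064, 0.1407]
tcp_rot: [3.141, 0.523, 1.491]
ft_force: [-0.5, -0.0, -4.0]
grip_width: 0.0651
grasp_force: 95.4
[ 0.566  -0.2398  0.1405] (array([-0.   , -0.001, -0.001]), array([-0.241,  0.004,  0.14 ]))
[ 0.5653 -0.2497  0.1405] (array([-0.   , -0.001, -0.001]), array([-0.313,  0.004,  0.182]))
[-0.0847  0.4362 -0.0636  1.0672 -0.5228  1.5645]
scene peg 55
[[-0.0295 -0.006   0.0005]
 [-0.0192  0.0003  0.007 ]
 [-0.0092  0.0041  0.0097]] [0.0356 0.0007]
box 0.56 [205.2, 244.7] [[-0.1898 -0.0481 -0.1168]
 [-0.1143  0.0097 -0.0211]
 [-0.1037  0.0511  0.0567]]
head 0.060103450102858974 [[-0.1155 -0.0419  0.0208]
 [-0.1036  0.0486  0.0591]]
side peg 0
box 0.76 [267.8, 172.0] [[-0.2059 -0.0488 -0.1136]
 [-0.1999 -0.0145 -0.0589]
 [-0.1155  0.0315  0.0437]]
head 0.05449063763517217 [[-0.1252 -0.0483  0.0203]
 [-0.1109 -0.0163  0.054 ]]
```

View pics/i.png

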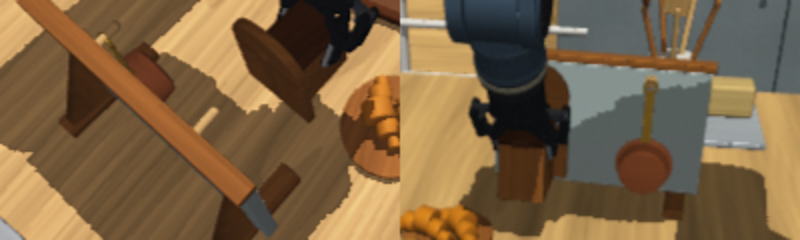

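The scene view shows the board head lined up with the peg (peg tip near (205,122) in the crop), and the measured offsets agree within about 1 mm. I approach the peg tip.

```bash
python3 -c "
from h import *
for o,z in((.045,.0058),(.02,.0035),(.002,.0008)):
  p,M=hang(o,z);print(p,rel(p,M))"
```

```text
[ 0.56408592 -0.26470387  0.1398    ] (array([ 0.001, -0.001,  0.   ]), array([-0.433, -0.004,  0.257]))
[ 0.56213749 -0.28962782  0.1375    ] (array([ 0.001, -0.001,  0.   ]), array([-0.604, -0.004,  0.377]))
[ 0.56073462 -0.30757307  0.1348    ] (array([ 0.001, -0.001,  0.   ]), array([-0.722, -0.004,  0.472]))
```

```bash
python3 -m jog '[[[0,0,0],[-0.1,0,0.06],0],[[0,0,0],[-0.22,0,0.13],0],[[0,0,0],[-0.35,0,0.205],0],[[0,0,0],[-0.43,-0.002,0.255],0],[[0,0,0],[-0.433,-0.003,0.257],0],[[0,0,0],[-0.433,-0.003,0.257],0]]'
python3 - <<'E'
from h import *
np.set_printoptions(precision=4,suppress=True)
for o,z in((.032,.0052),(.02,.0035),(.01,.002),(.002,.0008)):
  p,M=hang(o,z);print(p,rel(p,M))
b=np.array([np.cos(YAW),np.sin(YAW),0]);B=np.c_[b,[-b[1],b[0],0],[0,0,1]]
im,P=cloud('scene');Q=P.reshape(-1,3);Q=Q[~np.isnan(Q[:,0])];pr=(Q-ROOT)@B
k=(abs(pr[:,1])<.02)&(pr[:,0]<-.008)&(pr[:,0]>-.038)&(abs(pr[:,2]-.005)<.016);print('peg',k.sum(),np.percentile(pr[k],[2,50,98],axis=0))
q=(seg('salt_box','scene',P)[2]-ROOT)@B;print('box',np.percentile(q,[2,50,98],axis=0),q[:,2].max())
t=q[(q[:,2]>-.03)&(q[:,2]<.03)];print(np.percentile(t[:,1],[1,99]))
E
```

```text
t: 16.4
position: [0.5637, -0.2659, 0.1398]
tcp_rot: [3.141, 0.523, 1.492]
ft_force: [-0.1, 0.6, -3.6]
grip_width: 0.0651
grasp_force: 95.4
[ 0.5631 -0.2777  0.1392] (array([ 0.   , -0.001, -0.001]), array([-0.083,  0.002,  0.054]))
[ 0.5621 -0.2896  0.1375] (array([ 0.   , -0.001, -0.001]), array([-0.162,  0.002,  0.116]))
[ 0.5614 -0.2996  0.136 ] (array([ 0.   , -0.001, -0.001]), array([-0.228,  0.002,  0.168]))
[ 0.5607 -0.3076  0.1348] (array([ 0.   , -0.001, -0.001]), array([-0.281,  0.002,  0.21 ]))
peg 57 [[-0.0294 -0.0064  0.0009]
 [-0.019  -0.0001  0.0066]
 [-0.0084  0.0039  0.0099]]
box [[-0.1265 -0.0441 -0.1149]
 [-0.0709  0.0114 -0.0214]
 [-0.0443  0.0513  0.0561]] 0.05914115306018661
[-0.0434  0.0514]
```

```bash
python3 -m jog '[[[0,0,0],[-0.04,-0.006,0.025],0],[[0,0,0],[-0.083,-0.006,0.054],0],[[0,0,0],[-0.12,-0.006,0.083],0],[[0,0,0],[-0.162,-0.006,0.116],0],[[0,0,0],[-0.162,-0.006,0.116],0]]'
```

```text
t: 17.0
position: [0.5609, -0.2906, 0.1374]
tcp_rot: [3.141, 0.523, 1.491]
ft_force: [-0.2, 0.3, -4.0]
grip_width: 0.0649
grasp_force: 95.4
```

The peg is through the hole with no contact force. On to the face.

```bash
python3 -m jog '[[[0,0,0],[-0.03,0,0.023],0],[[0,0,0],[-0.06,0,0.046],0],[[0,0,0],[-0.09,0,0.07],0],[[0,0,0],[-0.11,0,0.088],0],[[0,0,0],[-0.11,0,0.088],0]]'
```

```text
t: 17.5
position: [0.5598, -0.3068, 0.1349]
tcp_rot: [3.141, 0.523, 1.492]
ft_force: [0.5, 0.2, -4.6]
grip_width: 0.0653
grasp_force: 95.4
```

```bash
python3 -m jog '[[[0,0,0],[-0.014,0,0.008],0],[[0,0,0],[-0.014,0,0.008],0],[[0,0,0],[-0.006,0,0.022],0],[[0,0,0],[-0.006,0,0.022],0]]'; python3 -m jog '[[[0,0,0],[0.006,0,0.011],0],[[0,0,0],[0.006,0,0.011],0],[[0,0,0],[0.006,0,0.011],0]]'
```

```text
t: 17.9
position: [0.5597, -0.3081, 0.1327]
tcp_rot: [3.141, 0.523, 1.492]
ft_force: [0.3, 0.4, -3.7]
grip_width: 0.0654
grasp_force: 95.4
t: 18.2
position: [0.5599, -0.3084, 0.1319]
tcp_rot: [3.14, 0.523, 1.492]
ft_force: [-1.5, 1.0, 1.9]
grip_width: 0.0653
grasp_force: 96.1
```

The peg now bears the weight. I let go and retreat along the tool axis, then check.

```bash
python3 -m jog '[[[0,0,0],[0,0,0],0.3],[[0,0,0],[0,0,0],1],[[0,0,0],[0,0,0],1],[[0,0,0],[0,0,0],1],[[0,0,0],[0,0,0],1],[[0,0,0],[0,0,0],1]]'; python3 -m jog '[[[0,0,0],[0,0,-0.1],1],[[0,0,0],[0,0,-0.3],1],[[0,0,0],[0,0,-0.6],1],[[0,0,0],[0,0,-1],1],[[0,0,0],[0,0,-1],1]]'; python3 -m jog '[[[0,0,0],[0.3,0,-0.3],1],[[0,0,0],[0.6,0,-0.6],1],[[0,0,0],[0.8,0,-0.8],1],[[0,0,0],[0.8,0,-0.8],1]]'
python3 - <<'E'
from h import *
np.set_printoptions(precision=4,suppress=True)
b=np.array([np.cos(YAW),np.sin(YAW),0]);B=np.c_[b,[-b[1],b[0],0],[0,0,1]]
ims=[]
for c in('wrist','scene','side'):
    im,P=cloud(c);ims.append(im);r=seg('salt_box',c,P)
    if not r: print(c,None);continue
    q=(r[2]-ROOT)@B;print(c,r[0],np.percentile(q,[1,50,99],axis=0),q[:,2].max())
    f=q[(q[:,0]>-.03)&(q[:,2]>-.02)]
    if len(f)>60:
        a=np.linalg.lstsq(np.c_[f[:,1],f[:,2],np.ones(len(f))],f[:,0],rcond=None)[0];print('board front plane slopes y,z,const',a,len(f),np.percentile(f[:,1],[1,99]))
cv2.imwrite('pics/j.png',cv2.resize(np.hstack([ims[0],ims[1]])[...,::-1],(800,300),interpolation=cv2.INTER_AREA))
E
```

```text
t: 18.8
position: [0.5598, -0.3083, 0.1315]
tcp_rot: [3.141, 0.523, 1.492]
ft_force: [0.1, -0.2, 1.0]
grip_width: 0.0854
grasp_force: 0.0
t: 19.3
position: [0.5668, -0.2466, 0.2418]
tcp_rot: [3.132, 0.524, 1.49]
ft_force: [1.0, -0.9, 0.0]
grip_width: 0.0857
grasp_force: 0.0
t: 19.7
position: [0.5757, -0.1139, 0.2721]
tcp_rot: [3.139, 0.522, 1.495]
ft_force: [0.1, -0.8, 0.0]
grip_width: 0.0849
grasp_force: 0.0
wrist 0.69 [[-0.0982 -0.0509 -0.1259]
 [-0.0386 -0.0007 -0.0308]
 [-0.0087  0.0494  0.0267]] 0.1271344559724177
board front plane slopes y,z,const [ 0.0023 -0.0353 -0.0128] 2608 [-0.0502  0.0493]
scene 0.74 [[-0.096  -0.0414 -0.2058]
 [-0.0448  0.0152 -0.0308]
 [-0.0014  0.0511  0.0492]] 0.05154928156415281
board front plane slopes y,z,const [-0.0171 -0.0928 -0.0035] 440 [-0.0464  0.0607]
side None
```

View pics/j.png

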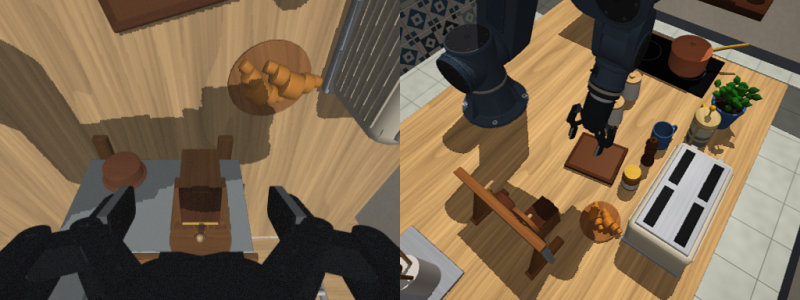

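The box hangs square and flat on the peg. Its front plane is 12.8 mm out, which matches the 12 mm board. It is centred within 1 mm, and the peg shows through the hole at (201,238). Nothing else has moved.

```bash
python3 -c "
from plant import *
print(job_done())"
```

```text
the job is handed in; nothing more can be done
None
```

The salt box now hangs by its hole on the empty peg, back flat against the stand and within about 1 mm of centre; it stood upright and released on the chopping board on the way, nothing else looked disturbed, and I handed the job in at about 20 s without getting a verdict back.

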